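Open the reaction cell's port and hold the pipette over it

ROBOT

A 6-joint arm with a two-finger parallel gripper is mounted at the origin on a cart in front of the work surface, level with it; the furniture and walls round the work are solid. World frame = base frame: x ahead of the robot, y to its left, z up, the work surface at z = 0. Lengths are in m, angles in rad, forces in N, time in s.
With the tool pointing down it reaches from about 0.325 to 0.875 m from the base axis. Payload 4.4 kg.
Tool frame: the origin (TCP) lies at the very end of the fingers, on their centre line; the grasp point (between the pads) lies manip.grip_depth behind it (manip.grip_depth is the distance from the TCP to the grasp point, in m); z points along the fingers, y is the line along which they close (so a half turn about z gives the same grasp; the last joint's range is limited). The gripper opens to 85 mm and grips with 20 to 120 N. Pads are 22 mm wide; open, the fingers measure 114 mm over their backs; the gripper's body (76 mm by 85 mm) begins 54 mm behind the grasp point. The pads swing forward as they close: fully open they stand 13 mm farther back than shut.
Start: joints at [1.024, 0.207, 1.542, -0, 1.393, -0.15], TCP at [0.222, 0.531, 0.231] pointing down, gripper open.
Joint ranges: [-2.73, 2.73], [-0.86, 2.22], [0.23, 2.46], [-1.11, 4.25], [0.08, 2.63], [-2.82, 2.82]. Speed limits (rad/s): [2.79, 2.79, 3.14, 3.14, 3.14, 3.14].

INTERFACE

Orientations are given as a unit quaternion [x, y, z, w].
In Python, from bench import telemetry, cams, order, manip gives the robot as it stands.
- The arm moves only by the tool move_arm, never from a script. Its argument "motion" is a list of rows, each a list of 2 entries, a list of its own where there are three numbers: the shift along the world's x, y, z in mm, then the turn about the world's z in degrees. In form: [[[x, y, z], yaw], ...]. A call has 1 to 12 rows; each row is the pose to reach, as a shift and turn from the pose commanded when the call began; what a row does not reach only later rows make up. A row lasts 1/12 s, in which the tool goes at most 41.7 mm and 7.16 degrees, less where a joint would pass 70% of its speed; a pose out of reach is approached as far as the arm can. A call with a gripper value outside its range is refused whole. "claw" is the closure, from 0 (fully open) to 1 (shut), set as the call begins (left out, the last holds). The fingers move at their own pace and stop on an object; "newtons" is the grip in N (left out, the last holds). Time passes only in rows, so rows that repeat a pose let the fingers close. It gives the time, the measured TCP pose, the force, the opening and the grip force at its end, in the units of the state.
- telemetry.get_state(): the state, without advancing time (a new reading comes with each control period).
- cams.grab_frame(name): name is "side" or "top" or "wrist"; returns a dict with "pixels" (480x640x3 uint8, blue, green, red), "range_z" (480x640 float32, m along the optical axis (not along the pixel's ray), 0 where there is no reading), "fx", "fy", "cx", "cy" (pixels), "view" (4x4, takes a point from world to camera coordinates). Camera axes: x right, y up, looking along -z (the intrinsics and any distortion apply to the point x, -y, -z); pixel columns grow to the right and rows downward; lengths in m; the calibration is good to about 2 mm. A picture is of the moment at which its call begins.
- order.job_done(): hands the job in; it is judged then, once.
The state is a dict: "t": time; "joints": joint angles; "joint_velocities": joint speeds; "tau": joint torques, N m; "ee_pos": TCP position; "ee_rot": TCP orientation; "force": force on the tool from outside, world axes, zero at the start; "ft_torque": the same for the moment, N m; "grip_width": finger opening in m; "grasp_force": force on a finger pad.
Only numpy, scipy, OpenCV 4.12 (cv2) and the standard library are available. Lean on these libraries where they do the work, as an engineer would, in place of code of your own. Each camera call takes 0.05 s, during which the arm holds its last target. There are 200 camera calls.

TASK

Unscrew the blue captive cap of the reaction cell's sample port all the way and swing it right aside on its arm. Then take the pipette out of its rack, carry it over the sample bottles without disturbing anything that stands there, and finish while still holding it upright and at rest with its tip centred about a centimetre above the open port, ready to dispense: the pipette must never touch the cell.

Things in the scene. Friction and masses are not known exactly. Their poses are not given: they have to be found in the camera images.
- port_mouth (a point): Centre of the sample port's open mouth: the top rim of a white neck (25 mm bore, 31 mm outside, 12 mm tall) on the black head (100 mm across) of a glass reaction cell; 102 mm above the worktop. The cell is fixed, on a round white stirrer 128 mm across. x points from the port axis to the post the cap's arm turns on, z up.
- cap_pivot (a point): Axis of the swing arm: a steel post on the cell's head, 36 mm from the port axis on its +x side. The flat aluminium arm (5 mm thick, ring round the cap 47 mm across) turns about it, level; this point lies at the arm's top face, 108 mm above the worktop. The arm itself does not rise.
- cap_top (a point): Centre of the top of the blue ribbed screw cap: 37 mm across, 18 mm tall, 127 mm above the worktop when tight, right above the arm's ring; fingertips must stay above the arm. z up. A white mark on the top points away from the post when tight.
- cell_cap (a joint): Turn of the screw cap in its arm, rad: 0 tight, 1.4 fully unscrewed (stop); grows anticlockwise seen from above. The coarse thread lifts the cap 5 mm per rad (7 mm in all). Friction about 0.06 N m; it stays where it is left. It may start slack by up to 0.25.
- cell_swing (a joint): Swing of the arm about its post, rad: 0 over the port, 1.75 fully aside (stop); grows clockwise seen from above, so the cap goes towards the cell's +y side. The cap's skirt round the neck blocks it until the cap is turned past about 0.9; then it moves easily (0.04 N m) and stays where left. The cap's turn is measured relative to the arm, so a hand that holds the cap must turn with the arm.
- pipette: Hand pipette, blue and white, 242 mm long, about 110 g, standing upright, tip down, in the left (+y) place of the rack. Its origin lies off its axis: use its two points.
- pipette_tip (a point): Lower end of the pipette's clear tip, 14 mm above the worktop in the rack. z runs along the pipette, upwards.
- pipette_grip (a point): On the pipette's axis, 191 mm above its tip, in its upper handle: round, 33 mm wide here, tapering to 27 mm at its shoulder 15 mm higher. The rigid plunger button ends 51 mm above this point (18 mm across). A finger hook juts 52 mm from the axis towards the rack's back (+x), so grip from the two sides (along the rack's y). z up.
- rack: Fixed two-place pipette rack: white decks, grey ends, 168 mm wide (y), 100 mm deep, 161 mm tall; origin under its middle, front to -x, places at y = +38 and -38 mm. The pipette's cone sits in the lower deck (top at 111 mm), its handle in the upper deck. Lift it 70 mm or more and it can be drawn out forward through the slots (14 mm wide in the lower deck, 30 mm in the upper), or 165 mm straight up.
- bottle_a: Amber glass sample bottle with a white screw cap, 51 mm across, 109 mm tall; upright, loose, origin under its middle. A bystander.
- bottle_b: Amber glass sample bottle with a black screw cap, 51 mm across, 109 mm tall; upright, loose, origin under its middle. A bystander.
- bottle_c: Amber glass sample bottle with a white screw cap, 51 mm across, 109 mm tall; upright, loose, origin under its middle. A bystander.
- vial_a: Capped clear sample vial, 28 mm across, 92 mm tall; upright, loose, origin under its middle. A bystander.
- dropper: White dropper bottle with a red cap, 31 mm across, 62 mm tall; upright, loose, origin under its middle. A bystander.

How it is judged:
On the way, in this order (a step that is already met when the one before it is completed fails the run):
1. the cap is unscrewed (value of joint cell_cap above 1.15 rad), for 0.1 s.
2. the unscrewed cap is swung aside, off the port (value of joint cell_swing above 1.2 rad), for 0.1 s.
3. the pipette is lifted out of its rack by the fingers (height (world z) of pipette_tip above 0.06 m and contact force between pipette and the fingers above 1 N and contact force between pipette and rack below 0.05 N), for 0.1 s.
At the end, for the whole second after the job is handed in: The pipette is held by the fingers alone, still and upright (within 8 degrees), its tip 3 to 20 mm above the port's mouth and within 7 mm of its centre, not touching the cell; the cap stays swung aside (more than 1.2 rad); the bystanders stand where they stood (within 30 mm) (horizontal distance between pipette_tip and port_mouth below 0.007 m and z of pipette_tip in the frame of port_mouth between 0.003 and 0.02 m and angle between pipette_tip's own z axis and vertical below 0.14 rad and linear speed of pipette below 0.02 m/s and contact force between pipette and cell below 0.05 N and contact force between pipette and rack below 0.05 N and contact force between pipette and the fingers above 1 N and value of joint cell_swing above 1.2 rad and not (distance of bottle_a from where it was at the start of the episode above 0.03 m or angle between bottle_a's own z axis and vertical above 0.3 rad) and not (distance of bottle_b from where it was at the start of the episode above 0.03 m or angle between bottle_b's own z axis and vertical above 0.3 rad) and not (distance of bottle_c from where it was at the start of the episode above 0.03 m or angle between bottle_c's own z axis and vertical above 0.3 rad) and not (distance of vial_a from where it was at the start of the episode above 0.03 m or angle between vial_a's own z axis and vertical above 0.3 rad) and not (distance of dropper from where it was at the start of the episode above 0.03 m or angle between dropper's own z axis and vertical above 0.3 rad)); the arm keeps its last pose, push and grip.
It fails at once if the pipette touches the cell or its cap (contact force between pipette and cell above 0.2 N).
It fails at once if the pipette's tip dips into the port (horizontal distance between pipette_tip and port_mouth below 0.0125 m and z of pipette_tip in the frame of port_mouth below -0.001 m).
It fails at once if a bottle, the vial or the dropper bottle is shifted more than 30 mm or tipped ((distance of bottle_a from where it was at the start of the episode above 0.03 m or angle between bottle_a's own z axis and vertical above 0.3 rad) or (distance of bottle_b from where it was at the start of the episode above 0.03 m or angle between bottle_b's own z axis and vertical above 0.3 rad) or (distance of bottle_c from where it was at the start of the episode above 0.03 m or angle between bottle_c's own z axis and vertical above 0.3 rad) or (distance of vial_a from where it was at the start of the episode above 0.03 m or angle between vial_a's own z axis and vertical above 0.3 rad) or (distance of dropper from where it was at the start of the episode above 0.03 m or angle between dropper's own z axis and vertical above 0.3 rad)).
It also fails if it takes over 64 s, if anything falls off the work surface, if the arm or the gripper's body presses on something with over 40 N, if the wrist force passes 120 N, or if a joint passes its speed limit or range.

## Working session

There is one attempt and no reset: what is moved stays moved. The work goes in short steps, Python scripts to look and compute and a tool call to move; the robot and the scene stay as the last step left them, time stands still between calls to the robot, and variables do not carry over. Pictures are saved under pics/ and viewed, at most 13 in all, crops included, and the job is handed in when it is done.

Besides the shell and the picture viewer there is one more tool, called after "Call:" as name([rows], argument=value, ...), one row to a line, values as JSON. move_arm: Moves the arm, as the interface text tells. Its arguments: {"type":"object","properties":{"motion":{"type":"array","items":{"type":"array"}},"claw":{"type":"number"},"newtons":{"type":"number"}},"required":["motion"]}

```bash
mkdir -p pics; ls
cat > h.py <<'E'
import numpy as np, cv2
from bench import telemetry, cams, order, manip
def cloud(f):
    z=f["range_z"]; v,u=np.indices(z.shape)
    x=(u-f["cx"])/f["fx"]*z; y=(v-f["cy"])/f["fy"]*z
    p=np.stack([x,-y,-z,np.ones_like(z)],-1)
    w=p@np.linalg.inv(f["view"]).T
    w=w[...,:3]; w[z<=0]=np.nan
    return w
def proj(f,P):
    c=(np.c_[np.atleast_2d(P),np.ones(len(np.atleast_2d(P)))])@np.array(f["view"]).T
    return np.c_[f["cx"]+f["fx"]*c[:,0]/-c[:,2], f["cy"]+f["fy"]*(-c[:,1])/-c[:,2]]
E
python3 - <<'E'
from h import *
print(telemetry.get_state(), manip.grip_depth,[a for a in dir(manip) if a[0]!='_'])
for n in ["side","top","wrist"]:
    f=cams.grab_frame(n); cv2.imwrite(f"pics/{n}0.png",f["pixels"]); np.savez(f"{n}0.npz",**f)
    print(n,f.keys(),f["fx"],f["cx"],f["cy"],np.linalg.inv(f["view"])[:3].round(3).tolist())
E
```

```text
pics
{'t': 0.0, 'joints': array([ 1.02452152e+00,  2.07398051e-01,  1.54299607e+00, -8.52613061e-06,
        1.39352431e+00, -1.50478200e-01]), 'joint_velocities': array([ 0.0007507 ,  0.00044409, -0.00204171,  0.00017752,  0.00056094,
        0.00024431]), 'tau': array([ 1.95209876e-03, -3.83035684e+01, -2.91601074e+01,  5.28987039e-05,
        1.03943326e-02, -1.23349088e-05]), 'ee_pos': array([0.22127756, 0.5298697 , 0.23011827]), 'ee_rot': array([ 1.96608215e-01,  9.80481442e-01, -1.09446583e-03, -3.93035273e-04]), 'force': array([ 0.08121879, -0.01713854,  0.15915272]), 'ft_torque': array([ 0.00681851, -0.00505883,  0.01609366]), 'grasp_force': 0.0, 'grip_width': 0.08505848406409637} 0.0187 ['IKError', 'grip_depth']
side dict_keys(['pixels', 'range_z', 'fx', 'fy', 'cx', 'cy', 'view']) 591.8466321176356 315.2552144453909 238.0061165568431 [[0.891, 0.21, -0.403, -0.035], [-0.454, 0.391, -0.8, -1.157], [-0.01, 0.896, 0.444, 0.689]]
top dict_keys(['pixels', 'range_z', 'fx', 'fy', 'cx', 'cy', 'view']) 558.3481837849589 320.9560304700379 247.18527780418057 [[-0.022, 0.992, -0.12, 0.373], [-1.0, -0.022, -0.002, -0.157], [-0.005, 0.12, 0.993, 1.063]]
wrist dict_keys(['pixels', 'range_z', 'fx', 'fy', 'cx', 'cy', 'view']) 416.15269660133305 317.59122722986484 235.40386720615314 [[0.385, -0.891, -0.241, 0.16], [0.923, 0.372, 0.102, 0.556], [-0.001, -0.262, 0.965, 0.372]]
```

View pics/top0.png

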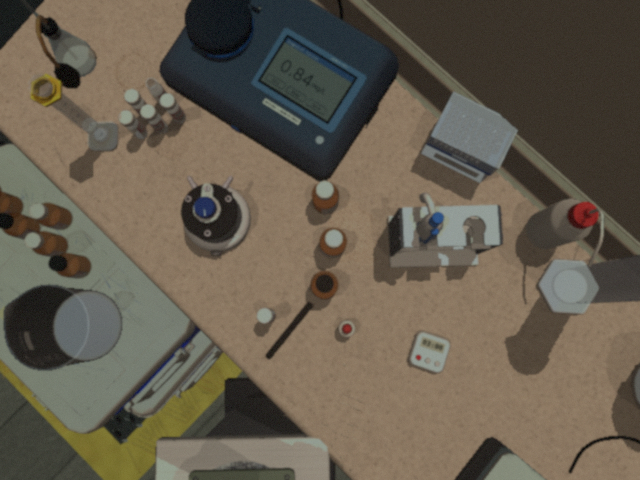

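View pics/side0.png

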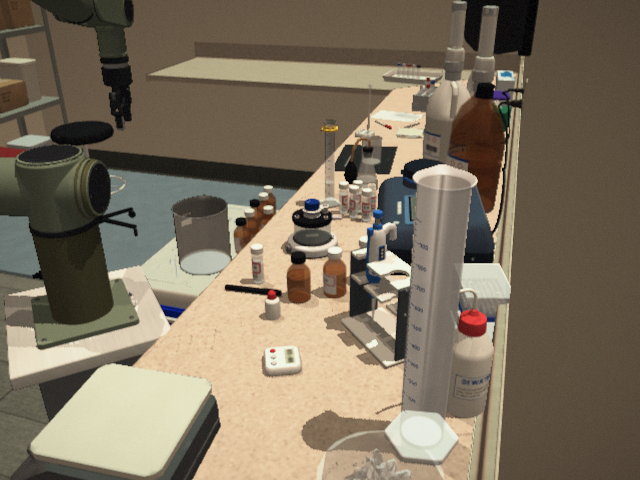

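The top view shows the cap at (205,207) on the cell, the pipette at (432,225) and the rack around (445,237). The bottles are at (325,195), (333,242) and (323,285), the vial at (265,316) and the dropper at (346,329). The side view agrees: cell at (312,225), pipette at (378,235).

Run:
```python
from h import *
F={n:dict(np.load(n+"0.npz")) for n in ["top","side"]}
C={n:cloud(F[n]) for n in F}
def circ(p):
    A=np.c_[2*p,np.ones(len(p))]; s=np.linalg.lstsq(A,(p**2).sum(1),rcond=None)[0]; return s[:2],np.sqrt(s[2]+s[:2]@s[:2])
W=C["top"]; hsv={n:cv2.cvtColor(F[n]["pixels"],cv2.COLOR_BGR2HSV) for n in F}
def win(c,r,h=14):
    return W[r-h:r+h+1,c-h:c+h+1].reshape(-1,3)
for nm,c,r in [("bA",325,195),("bB",333,242),("bC",323,285),("vial",265,316),("drop",346,329)]:
    p=win(c,r); zt=np.nanpercentile(p[:,2],97); q=p[p[:,2]>zt-.008]; print(nm,q[:,:2].mean(0).round(3),zt.round(3),len(q),(np.ptp(q[:,:2],0)).round(3))
# cap blue both views
for n,(c0,c1,r0,r1) in {"top":(180,250,175,250),"side":(285,340,190,230)}.items():
    h=hsv[n][r0:r1,c0:c1]; m=(abs(h[...,0].astype(int)-115)<15)&(h[...,1]>120)&(h[...,2]>40)
    p=C[n][r0:r1,c0:c1][m]; p=p[~np.isnan(p).any(1)]
    print("blue",n,len(p),np.median(p,0).round(4),p.min(0).round(3),p.max(0).round(3)); zt=np.percentile(p[:,2],90)
    q=p[p[:,2]>zt-.004]; print(zt,q.mean(0),(q.min(0)+q.max(0))/2,np.ptp(q,0))
# pipette blue
for n,(c0,c1,r0,r1) in {"top":(415,455,200,250),"side":(360,395,205,285)}.items():
    h=hsv[n][r0:r1,c0:c1]; m=(abs(h[...,0].astype(int)-112)<15)&(h[...,1]>110)
    p=C[n][r0:r1,c0:c1][m]; p=p[~np.isnan(p).any(1)]
    print("pip",n,len(p)); 
    for a in np.arange(.06,.28,.01):
        q=p[(p[:,2]>a)&(p[:,2]<=a+.01)]
        if len(q)>3: print(round(a,2),len(q),q.mean(0).round(4),np.ptp(q[:,:2],0).round(3))
# crop views upscaled
a=cv2.resize(F["top"]["pixels"][165:265,165:265],(400,400),interpolation=cv2.INTER_CUBIC)
b=cv2.resize(F["top"]["pixels"][180:280,380:510],(390,300),interpolation=cv2.INTER_CUBIC)
c=np.zeros((400,790,3),np.uint8);c[:,:400]=a;c[:300,400:]=b;cv2.imwrite("pics/c1.png",c)
```

```text
bA [ 0.589 -0.162] 0.111 252 [0.032 0.03 ]
bB [ 0.503 -0.176] 0.111 256 [0.03  0.029]
bC [ 0.426 -0.158] 0.111 260 [0.029 0.029]
vial [ 0.374 -0.053] 0.094 203 [0.026 0.026]
drop [ 0.347 -0.196] 0.061 75 [0.016 0.016]
blue top 261 [0.5614 0.0429 0.1284] [0.546 0.026 0.123] [0.576 0.058 0.134]
0.13031056197316315 [0.56133791 0.04298612 0.12864017] [0.56054    0.04269859 0.13012342] [0.02990833 0.0313219  0.00758782]
blue side 129 [0.5563 0.0318 0.1244] [0.539 0.018 0.11 ] [0.577 0.056 0.13 ]
0.12801770214534108 [0.55817979 0.03757069 0.12673283] [0.55874643 0.03682396 0.12687173] [0.03597939 0.03849611 0.0053284 ]
pip top 158
0.22 39 [ 0.4956 -0.3272  0.2256] [0.018 0.011]
0.23 10 [ 0.5066 -0.3241  0.2308] [0.01  0.009]
0.24 6 [ 0.5039 -0.3222  0.2483] [0.005 0.007]
0.25 103 [ 0.5101 -0.3261  0.2553] [0.015 0.017]
pip side 322
0.1 4 [ 0.5508 -0.2605  0.1089] [0.207 0.286]
0.11 41 [ 0.5098 -0.3241  0.1151] [0.206 0.281]
0.12 38 [ 0.497  -0.337   0.1245] [0.023 0.019]
0.13 10 [ 0.4895 -0.3313  0.1332] [0.005 0.005]
0.14 5 [ 0.4887 -0.3315  0.1412] [0.003 0.005]
0.15 6 [ 0.4883 -0.3309  0.1577] [0.002 0.004]
0.16 12 [ 0.4978 -0.3394  0.1655] [0.026 0.02 ]
0.17 12 [ 0.4944 -0.3367  0.1753] [0.019 0.018]
0.18 19 [ 0.4977 -0.3384  0.1861] [0.025 0.021]
0.19 12 [ 0.4976 -0.3375  0.1929] [0.021 0.022]
0.2 8 [ 0.4907 -0.331   0.2053] [0.003 0.005]
0.21 23 [ 0.4915 -0.3342  0.2162] [0.007 0.007]
0.22 61 [ 0.503  -0.333   0.2255] [0.031 0.016]
0.24 20 [ 0.5063 -0.3354  0.248 ] [0.013 0.012]
0.25 45 [ 0.5081 -0.3321  0.2531] [0.015 0.018]
```

View pics/c1.png

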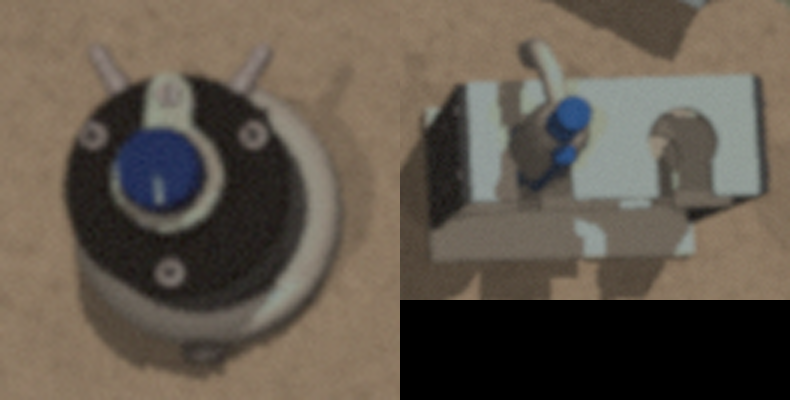

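Cap centre is at about (0.561, 0.043, 0.128), with the mark pointing -x and the post on the +x side. The pipette button is at about (0.510, -0.327, 0.255). I'll fix the directions next while moving above the cap.

Run:
```python
from h import *
f=dict(np.load("top0.npz")); W=cloud(f)
def ray(u,v,z):
    M=np.linalg.inv(f["view"]); d=M[:3,:3]@np.array([(u-f["cx"])/f["fx"],-(v-f["cy"])/f["fy"],-1]); o=M[:3,3]; return o+d*(z-o[2])/d[2]
pc=lambda a,b:(165+a/4-.4,165+b/4-.4)
print("capc",ray(*pc(160,170),.1275),"post",ray(*pc(168,95),.109),"ringc",ray(*pc(167,175),.108))
print("head", np.nanmedian(W[200:225,222:235].reshape(-1,3),0))
# mark
print("mark",ray(*pc(157,185),.127),ray(*pc(160,203),.127))
# rack top deck
p=W[195:275,380:510].reshape(-1,3); q=p[(abs(p[:,2]-.161)<.006)]
r=cv2.minAreaRect((q[:,:2]*1000).astype(np.float32)); print("rack",r,len(q)); print(cv2.boxPoints(r))
b=lambda a,c:(380+a/3-.3,180+c/3-.3)
print("btn",ray(*b(573,110-0) if 0 else b(172,110),.256)); print("empty hole",ray(*b(285,132),.161))
```

```text
capc [0.55948914 0.04191158 0.1275    ] post [0.59638363 0.04247131 0.109     ] ringc [0.56110103 0.04300653 0.108     ]
head [0.55687676 0.00810589 0.09119243]
mark [0.55311921 0.04327487 0.127     ] [0.54530612 0.0419678  0.127     ]
rack ((512.3107299804688, -366.31256103515625), (67.22858428955078, 169.92611694335938), 0.043018363416194916) 2891
[[ 478.63266 -281.37476]
 [ 478.76022 -451.30084]
 [ 545.9888  -451.25037]
 [ 545.8612  -281.32428]]
btn [ 0.51234173 -0.3262986   0.256     ]
empty hole [ 0.51524666 -0.40708607  0.161     ]
```

Call:
move_arm([
  [[25,-35,20],0],
  [[50,-70,40],0],
  [[75,-105,40],-3],
  [[100,-140,40],-6],
  [[122,-175,40],-9],
  [[145,-210,40],-12],
  [[170,-245,40],-15],
  [[195,-280,40],-18],
  [[220,-315,40],-20],
  [[245,-350,40],-22],
  [[265,-380,40],-22],
  [[290,-415,40],-22],
], claw=0)

```text
t: 1.15
ee_pos: [0.504, 0.1252, 0.2711]
ee_rot: [0.38, 0.925, 0.0, -0.0]
force: [0.5, 0.8, -0.1]
grip_width: 0.0856
grasp_force: 0.0
```

Call:
move_arm([
  [[25,-36,0],0],
  [[49,-72,0],0],
  [[49,-72,0],0],
  [[49,-72,0],0],
  [[49,-72,0],0],
])

```text
t: 1.57
ee_pos: [0.5519, 0.0553, 0.2706]
ee_rot: [0.381, 0.925, 0.0, -0.001]
force: [-1.1, 1.1, -0.3]
grip_width: 0.0851
grasp_force: 0.0
```

Run:
```python
from h import *
s=telemetry.get_state(); print(s["ee_pos"],s["joints"])
f=cams.grab_frame("wrist"); cv2.imwrite("pics/w1.png",f["pixels"]); np.savez("w1.npz",**f)
W=cloud(f); h=cv2.cvtColor(f["pixels"],cv2.COLOR_BGR2HSV)
m=(abs(h[...,0].astype(int)-115)<15)&(h[...,1]>110)&(abs(W[...,2]-.1275)<.004)
p=W[m]; print(len(p),p.mean(0),(p.min(0)+p.max(0))/2,np.ptp(p,0),cv2.minEnclosingCircle((p[:,:2]*1000).astype(np.float32)))
```

```text
[0.55190203 0.05532144 0.27062941] [-5.65650660e-02  1.36162856e-01  1.54151575e+00  7.46819730e-04
  1.46575478e+00 -8.46737384e-01]
1814 [0.55950631 0.04508282 0.12666058] [0.55957095 0.04446865 0.12642709] [0.03667617 0.03669857 0.00582371] ((559.80224609375, 44.32020568847656), 18.596412658691406)
```

View pics/w1.png

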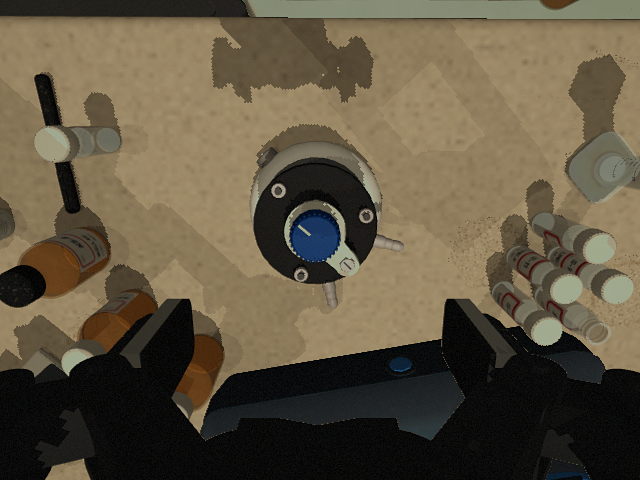

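The wrist view shows the cap at (315,236) with its mark towards (298,224) and the post at (348,264), directly opposite. So the cap is nearly tight. The two views put the cap at about (0.560, 0.044).

Call:
move_arm([
  [[4,-6,-30],1],
  [[8,-11,-60],2],
  [[8,-11,-90],4],
  [[8,-11,-115],4],
  [[8,-11,-135],4],
  [[8,-11,-150],4],
  [[8,-11,-158],4],
  [[8,-11,-161],4],
  [[8,-11,-161],4],
  [[8,-11,-161],4],
])

```text
t: 2.45
ee_pos: [0.5611, 0.0449, 0.1115]
ee_rot: [0.347, 0.938, 0.0, 0.001]
force: [0.6, 0.3, 0.2]
grip_width: 0.0853
grasp_force: 0.0
```

Run:
```python
from h import *
f=dict(np.load("w1.npz"))
def ray(u,v,z):
    M=np.linalg.inv(f["view"]); d=M[:3,:3]@np.array([(u-f["cx"])/f["fx"],-(v-f["cy"])/f["fy"],-1]); o=M[:3,3]; return o+d*(z-o[2])/d[2]
print("post",ray(348,264,.110),"mark",ray(298,224,.127),ray(310,234,.127))
s=telemetry.get_state(); print(s["ee_pos"],s["force"],s["joints"])
```

```text
post [0.59547341 0.04502781 0.11      ] mark [0.54398007 0.04370048 0.127     ] [0.55510639 0.04455421 0.127     ]
[0.56113586 0.04487334 0.1114892 ] [0.62065137 0.26045151 0.18480021] [-7.39794959e-02  3.06693463e-01  1.68252655e+00  8.76887915e-05
  1.15031199e+00 -9.35969929e-01]
```

Call:
move_arm([
  [[-1,-1,-2],0],
  [[-1,-1,-2],0],
  [[-1,-1,-2],0],
  [[-1,-1,-2],0],
  [[-1,-1,-2],0],
  [[-1,-1,-2],0],
  [[-1,-1,-2],0],
  [[-1,-1,-2],0],
  [[-1,-1,-2],0],
], claw=1, newtons=40)

```text
t: 3.2
ee_pos: [0.5603, 0.0436, 0.1091]
ee_rot: [0.348, 0.938, 0.001, 0.001]
force: [0.6, 3.1, 4.8]
grip_width: 0.0353
grasp_force: 40.0
```

Call:
move_arm([
  [[0,0,0.5],5],
  [[0,0,1],10],
  [[0,0,1.5],16],
  [[0,0,2],22],
  [[0,0,2.5],28],
  [[0,0,3],34],
  [[0,0,3.5],40],
  [[0,0,4],46],
  [[0,0,4.5],52],
  [[0,0,5],58],
  [[0,0,5.5],64],
  [[0,0,6],69],
])

```text
t: 4.2
ee_pos: [0.5604, 0.0441, 0.1152]
ee_rot: [-0.247, 0.969, 0.0, 0.001]
force: [0.1, 4.7, 4.6]
grip_width: 0.0355
grasp_force: 39.9
```

Call:
move_arm([
  [[0,0,0.5],4],
  [[0,0,0.7],8],
  [[0,0,1],11],
  [[0,0,1],11],
  [[0,0,1],11],
  [[0,0,1],11],
])

```text
t: 4.7
ee_pos: [0.5598, 0.0435, 0.1158]
ee_rot: [-0.335, 0.942, 0.0, 0.001]
force: [-1.0, 3.3, 5.6]
grip_width: 0.0355
grasp_force: 40.0
```

Run:
```python
from h import *
s=telemetry.get_state(); print(s["ee_pos"],s["force"],s["ft_torque"],s["joints"],s["t"])
f=cams.grab_frame("top"); a=cv2.resize(f["pixels"][165:265,165:265],(400,400),interpolation=cv2.INTER_CUBIC)
g=cams.grab_frame("wrist"); b=cv2.resize(g["pixels"][150:450],(640,300))[:,120:520]
c=np.zeros((400,800,3),np.uint8); c[:,:400]=a; c[:300,400:]=b; cv2.imwrite("pics/c2.png",c)
```

```text
[0.55977268 0.04345838 0.11577933] [-0.98353467  3.30183522  5.60900842] [ 0.44672917  0.0497641  -0.77092182] [-7.72213322e-02  2.99026575e-01  1.68244357e+00  1.07828344e-03
  1.15942198e+00 -2.33142320e+00] 4.7
```

View pics/c2.png

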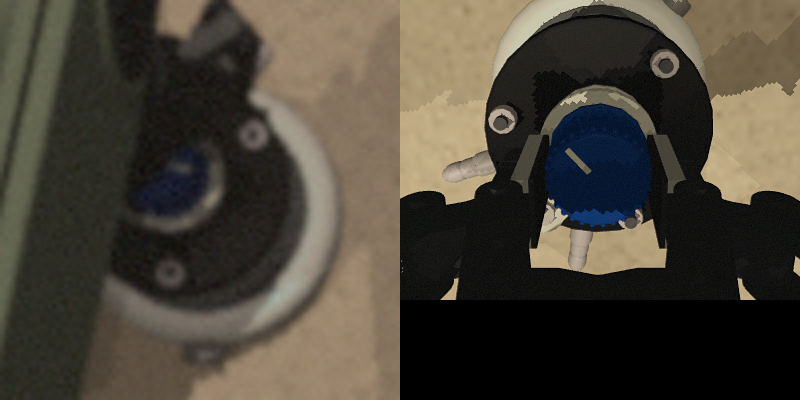

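The mark turned with the hand by about 80° and the torque shows the stop has been reached. Next is the swing round the post.

Call:
move_arm([
  [[0.2,3.8,0],-7],
  [[0.8,7.5,0],-13],
  [[1.8,11.1,0],-19],
  [[3.1,14.6,0],-25],
  [[4.8,18,0],-31],
  [[6.9,21.2,0],-37],
  [[9.2,24.1,0],-43],
  [[11.9,26.8,0],-49],
  [[14.8,29.1,0],-55],
  [[18,31.2,0],-61],
  [[21.4,32.9,0],-67],
  [[24.9,34.2,0],-73],
])

```text
t: 5.8
ee_pos: [0.5836, 0.0774, 0.1155]
ee_rot: [0.292, 0.956, -0.001, -0.001]
force: [-3.2, 1.6, 6.8]
grip_width: 0.0355
grasp_force: 40.0
```

Run:
```python
from h import *
s=telemetry.get_state(); print(s["ee_pos"],s["force"],s["ft_torque"],s["joints"],s["t"])
```

```text
[0.58355969 0.07742724 0.11554511] [-3.19179728  1.62329849  6.77363779] [ 0.24111543  0.59565368 -0.01828721] [-1.47634812e-02  3.53373681e-01  1.60992399e+00 -5.68503944e-04
  1.18057739e+00 -9.91925975e-01] 5.8
```

Call:
move_arm([
  [[3.6,1,0],-6],
  [[7.3,1.6,0],-12],
  [[11.1,1.8,0],-18],
  [[14.9,1.6,0],-24],
  [[14.9,1.6,0],-24],
  [[14.9,1.6,0],-24],
])

```text
t: 6.3
ee_pos: [0.599, 0.0795, 0.1157]
ee_rot: [0.483, 0.876, 0.0, -0.001]
force: [-1.1, 3.4, 6.1]
grip_width: 0.0356
grasp_force: 40.1
```

Call:
move_arm([
  [[0,0,0],0],
  [[0,0,0],0],
  [[0,0,0],0],
  [[0,0,0],0],
  [[0,0,0],0],
  [[0,0,30],0],
  [[0,0,65],0],
  [[0,0,100],0],
  [[0,0,140],0],
  [[0,0,170],0],
  [[0,0,170],0],
  [[0,0,170],0],
], claw=0)

```text
t: 7.3
ee_pos: [0.6008, 0.0788, 0.2886]
ee_rot: [0.482, 0.876, 0.001, 0.003]
force: [0.0, 0.0, -0.6]
grip_width: 0.0856
grasp_force: 0.0
```

Run:
```python
from h import *
s=telemetry.get_state(); print(s["ee_pos"],s["force"],s["joints"],s["t"])
g=cams.grab_frame("wrist"); cv2.imwrite("pics/w2.png",g["pixels"]); np.savez("w2.npz",**g)
```

```text
[0.60083953 0.07883559 0.28858295] [ 0.01802731  0.00899128 -0.55879005] [-1.21195038e-02  2.30701323e-01  1.39438032e+00 -2.80592005e-04
  1.51005140e+00 -5.76042558e-01] 7.3
```

View pics/w2.png

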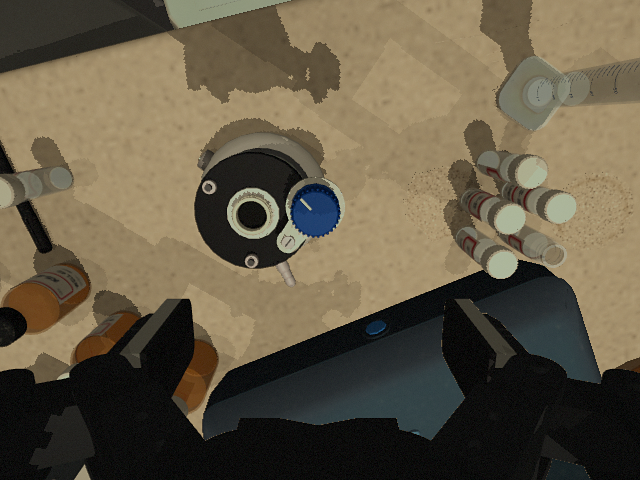

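The port is open at (252,213) and the cap is well aside at (315,210). I'll measure the port and move over to the pipette.

Call:
move_arm([
  [[-8,-36,10],5],
  [[-16,-72,20],10],
  [[-24,-108,20],15],
  [[-32,-144,20],20],
  [[-40,-180,20],25],
  [[-48,-216,20],30],
  [[-56,-252,20],35],
  [[-64,-288,20],40],
  [[-72,-324,20],46],
  [[-80,-360,20],52],
  [[-88,-396,20],57],
  [[-90,-408,20],57.6],
])

```text
t: 8.35
ee_pos: [0.5064, -0.3332, 0.3018]
ee_rot: [0.002, 1.0, 0.001, -0.003]
force: [0.3, 0.8, 0.0]
grip_width: 0.0852
grasp_force: 0.0
```

```bash
cat >> h.py <<'E'
def ray(f,u,v,z):
    M=np.linalg.inv(f["view"]); d=M[:3,:3]@np.array([(u-f["cx"])/f["fx"],-(v-f["cy"])/f["fy"],-1]); o=M[:3,3]; return o+d*(z-o[2])/d[2]
E
python3 - <<'E'
from h import *
s=telemetry.get_state(); print(s["ee_pos"],s["ee_rot"],s["joints"],s["t"])
f=dict(np.load("w2.npz")); W=cloud(f)
p=W[180:250,215:285].reshape(-1,3); q=p[abs(p[:,2]-.1025)<.005]
print("port wrist",len(q),q.mean(0),cv2.minEnclosingCircle((q[:,:2]*1000).astype(np.float32)),ray(f,252,213,.102),np.median(q[:,2]))
t=cams.grab_frame("top"); np.savez("top2.npz",**t); cv2.imwrite("pics/top2.png",t["pixels"]); W=cloud(t)
p=W[190:235,185:235].reshape(-1,3); q=p[(abs(p[:,2]-.103)<.005)&(np.hypot(p[:,0]-.56,p[:,1]-.043)<.02)]
print("port top",len(q),q.mean(0),cv2.minEnclosingCircle((q[:,:2]*1000).astype(np.float32)))
g=cams.grab_frame("wrist"); cv2.imwrite("pics/w3.png",g["pixels"]); np.savez("w3.npz",**g)
E
```

```text
[ 0.50635811 -0.33315252  0.30184848] [ 1.57931846e-03  9.99995316e-01  5.58290742e-04 -2.56162588e-03] [-0.72329292  0.23212955  1.36586585 -0.00254724  1.54818094 -2.29086716] 8.35
port wrist 597 [0.5629545  0.04467901 0.10120999] ((569.5596923828125, 41.48271942138672), 26.206512451171875) [0.55956312 0.04722069 0.102     ] 0.10088360560243032
port top 117 [0.55982247 0.04313396 0.10191924] ((561.0768432617188, 43.81700897216797), 16.718463897705078)
```

View pics/w3.png

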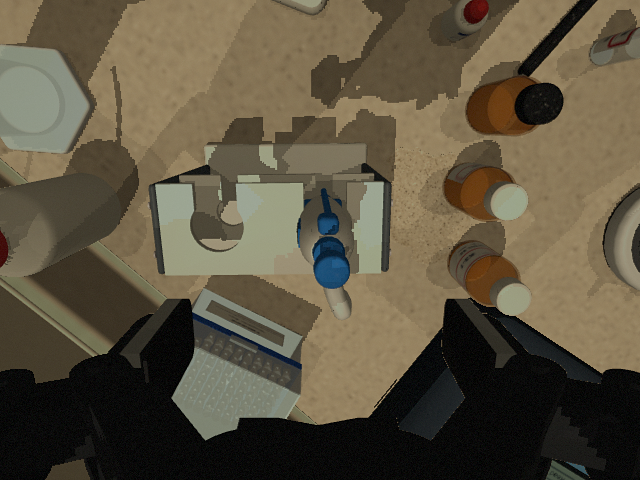

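The wrist view shows the button at (331,267), with the handle around (328,225) below it and the hook towards (342,305). The empty place is at (217,232).

Run:
```python
from h import *
f=dict(np.load("w3.npz")); W=cloud(f)
h=cv2.cvtColor(f["pixels"],cv2.COLOR_BGR2HSV)
m=np.zeros(h.shape[:2],bool); m[170:300,280:370]=1
b=(abs(h[...,0].astype(int)-108)<15)&(h[...,1]>110)&m
z=W[...,2]
q=W[b&(z>.25)]; print("button top",len(q),q.mean(0),q.max(0),(q[:,:2].max(0)+q[:,:2].min(0))/2,np.ptp(q,0),cv2.minEnclosingCircle((q[:,:2]*1000).astype(np.float32)))
for a in np.arange(.16,.25,.01):
    p=W[m&(z>a)&(z<=a+.01)]
    if len(p)>5: print(round(a,2),len(p),p.mean(0).round(4),p.min(0).round(4),p.max(0).round(4))
# rack deck
M=np.zeros_like(m); M[140:290,140:400]=1
q=W[M&(abs(z-.161)<.004)]; r=cv2.minAreaRect((q[:,:2]*1000).astype(np.float32)); print(r,np.median(q[:,2]))
# side
s=cams.grab_frame("side"); np.savez("side2.npz",**s)
for P in [(0.511,-.329,.256),(.511,-.329,.205)]: print(proj(s,P),proj(f,P))
```

```text
button top 985 [ 0.50913986 -0.32665307  0.25355512] [ 0.51897744 -0.31801218  0.25609138] [ 0.51009475 -0.32659537] [0.01776539 0.01716639 0.00605724] ((510.02838134765625, -326.8561096191406), 9.005786895751953)
0.16 3010 [ 0.5105 -0.3286  0.1609] [ 0.4786 -0.3606  0.16  ] [ 0.5448 -0.2962  0.1699]
0.17 141 [ 0.4946 -0.3321  0.1753] [ 0.4879 -0.3471  0.1701] [ 0.5054 -0.3141  0.18  ]
0.18 237 [ 0.4984 -0.3323  0.1853] [ 0.4882 -0.3472  0.1801] [ 0.5516 -0.3121  0.19  ]
0.19 245 [ 0.5011 -0.3315  0.1944] [ 0.4889 -0.3458  0.19  ] [ 0.551  -0.3123  0.1999]
0.2 316 [ 0.5012 -0.3301  0.2055] [ 0.4894 -0.3446  0.2   ] [ 0.5471 -0.312   0.21  ]
0.21 786 [ 0.5057 -0.3285  0.2164] [ 0.4886 -0.3425  0.21  ] [ 0.5401 -0.3132  0.22  ]
0.22 1066 [ 0.5066 -0.3274  0.2241] [ 0.4891 -0.3387  0.22  ] [ 0.5387 -0.3169  0.2299]
0.24 122 [ 0.5033 -0.3279  0.2477] [ 0.5009 -0.3357  0.2434] [ 0.511  -0.3179  0.25  ]
((512.0255126953125, -366.31988525390625), (66.61479187011719, 170.3214874267578), 0.1503065526485443) 0.16036459540105336
[[378.18496678 210.18752662]] [[326.83273832 275.91890435]]
[[377.16630845 235.39681547]] [[324.83316345 245.94698405]]
```

Call:
move_arm([
  [[2.5,4.7,-25],0],
  [[2.5,4.7,-50],0],
  [[2.5,4.7,-75],0],
  [[2.5,4.7,-95],0],
  [[2.5,4.7,-107],0],
  [[2.5,4.7,-114],0],
  [[2.5,4.7,-114],0],
  [[2.5,4.7,-114],0],
])

```text
t: 9.17
ee_pos: [0.5122, -0.3239, 0.1917]
ee_rot: [0.0, 1.0, -0.0, 0.0]
force: [0.3, 0.6, 0.8]
grip_width: 0.0854
grasp_force: 0.0
```

Call:
move_arm([
  [[-3,-4.6,-2],0],
  [[-3,-4.6,-4.5],0],
  [[-3,-4.6,-4.5],0],
  [[-3,-4.6,-4.5],0],
])

```text
t: 9.5
ee_pos: [0.5088, -0.3293, 0.1874]
ee_rot: [0.001, 1.0, -0.0, 0.0]
force: [-0.2, 1.6, 0.2]
grip_width: 0.0853
grasp_force: 0.0
```

Call:
move_arm([
  [[0,0,0],0],
  [[0,0,0],0],
  [[0,0,0],0],
  [[0,0,0],0],
  [[0,0,0],0],
  [[0,0,0],0],
  [[0,0,0],0],
  [[0,0,0],0],
  [[0,0,0],0],
  [[0,0,0],0],
], claw=1, newtons=50)

```text
t: 10.33
ee_pos: [0.5087, -0.3288, 0.1868]
ee_rot: [0.001, 1.0, 0.0, -0.0]
force: [0.5, 0.6, 0.1]
grip_width: 0.031
grasp_force: 49.3
```

Call:
move_arm([
  [[0,0,5],0],
  [[0,0,12],0],
  [[0,0,22],0],
  [[0,0,35],0],
  [[0,0,48],0],
  [[0,0,60],0],
  [[0,0,72],0],
  [[0,0,84],0],
  [[0,0,94],0],
  [[0,0,100],0],
  [[0,0,100],0],
  [[0,0,100],0],
])

```text
t: 11.33
ee_pos: [0.5088, -0.3289, 0.287]
ee_rot: [0.001, 1.0, -0.0, 0.0]
force: [-0.6, 0.4, -2.3]
grip_width: 0.0306
grasp_force: 49.9
```

Call:
move_arm([
  [[0,0,10],0],
  [[0,0,20],0],
  [[0,0,32],0],
  [[0,0,44],0],
  [[0,0,56],0],
  [[0,0,66],0],
  [[0,0,73],0],
  [[0,0,76],0],
  [[0,0,76],0],
  [[0,0,76],0],
])

```text
t: 12.17
ee_pos: [0.5086, -0.3288, 0.3624]
ee_rot: [0.001, 1.0, 0.0, -0.0]
force: [0.0, 0.5, -1.2]
grip_width: 0.0313
grasp_force: 49.9
```

Run:
```python
from h import *
s=telemetry.get_state(); print(s["ee_pos"],s["force"],s["joints"],s["t"],s["grip_width"])
a=cams.grab_frame("side"); np.savez("side3.npz",**a); b=cams.grab_frame("top")
c=np.zeros((480,800,3),np.uint8); c[:,:400]=cv2.resize(a["pixels"][90:330,280:480],(400,480)); c[:,400:]=cv2.resize(b["pixels"][120:360,300:500],(400,480)); cv2.imwrite("pics/c3.png",c)
```

```text
[ 0.50862179 -0.32880393  0.3624427 ] [ 0.01447965  0.5264502  -1.17186602] [-7.16690505e-01  2.07454464e-01  1.27469680e+00 -8.79779047e-06
  1.66008546e+00 -2.28610947e+00] 12.1667 0.03130840053465327
```

View pics/c3.png

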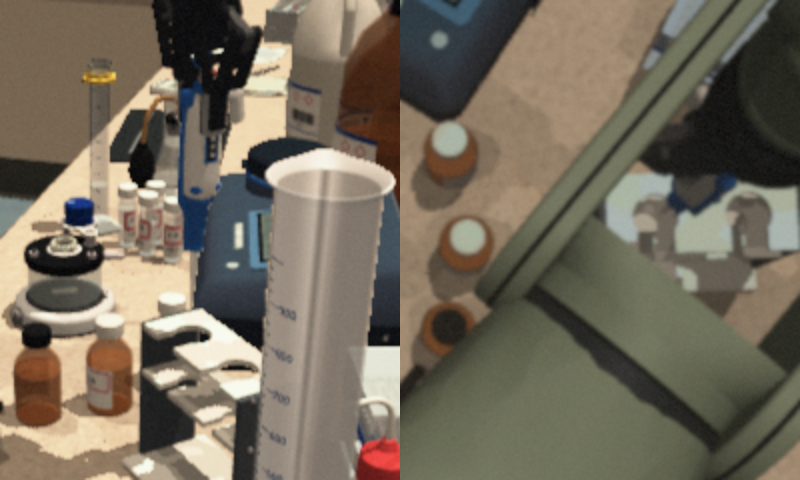

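The pipette hangs upright in the fingers, clear of the rack (side crop, body at about (195,150)). I'll carry it over the bottles to above the port.

Call:
move_arm([
  [[2,12,0],0],
  [[5,35,0],0],
  [[9,65,0],0],
  [[13,97,0],0],
  [[18,129,0],0],
  [[22,161,0],0],
  [[27,193,0],0],
  [[31,225,0],0],
  [[36,257,0],0],
  [[40,287,0],0],
  [[44,312,0],0],
  [[46,330,0],0],
])

```text
t: 13.27
ee_pos: [0.5542, 0.0046, 0.3623]
ee_rot: [-0.001, 1.0, 0.001, -0.0]
force: [-0.3, 0.3, -1.4]
grip_width: 0.0305
grasp_force: 49.9
```

Call:
move_arm([
  [[1,10,0],0],
  [[3,22,0],0],
  [[4,32,0],0],
  [[5,40,0],0],
  [[5,42,0],0],
  [[5,42,0],0],
  [[5,42,0],0],
  [[5,42,0],0],
  [[5,42,0],0],
  [[5,42,0],0],
])

```text
t: 14.1
ee_pos: [0.5598, 0.0425, 0.3628]
ee_rot: [0.001, 1.0, -0.0, 0.0]
force: [-0.6, -0.5, -0.9]
grip_width: 0.0306
grasp_force: 49.9
```

Run:
```python
from h import *
s=telemetry.get_state(); print(s["ee_pos"],s["force"],s["t"],s["grip_width"])
T=s["ee_pos"]
for n in ["side","wrist","top"]:
    a=cams.grab_frame(n); np.savez(n+"4.npz",**a); cv2.imwrite(f"pics/{n}4.png",a["pixels"])
    W=cloud(a); d=np.hypot(W[...,0]-T[0],W[...,1]-T[1])
    print(n,"pred tip px",proj(a,T-[0,0,.173]),"port",proj(a,[.5605,.0437,.102]))
    for k in np.arange(.14,.36,.02):
        q=W[(d<.04)&(W[...,2]>k)&(W[...,2]<=k+.02)]
        if len(q)>3: print(round(k,2),len(q),np.median(q,0).round(4),q.min(0).round(3),q.max(0).round(3))
a=cv2.imread("pics/side4.png"); w=cv2.imread("pics/wrist4.png")
c=np.zeros((560,800,3),np.uint8); c[:,:320]=cv2.resize(a[120:260,280:360],(320,560),interpolation=cv2.INTER_CUBIC); c[:360,320:]=cv2.resize(w,(480,360)); cv2.imwrite("pics/c4.png",c)
```

```text
[0.55976408 0.04251589 0.36279494] [-0.5561027  -0.4866412  -0.91523222] 14.1 0.030600265633753565
side pred tip px [[310.98883198 176.85398374]] port [[311.51517336 210.13603802]]
0.18 4 [0.5594 0.0416 0.1934] [0.558 0.039 0.189] [0.561 0.045 0.199]
0.2 16 [0.5585 0.04   0.2126] [0.555 0.036 0.201] [0.562 0.045 0.219]
0.22 24 [0.5581 0.0385 0.2293] [0.555 0.035 0.221] [0.563 0.045 0.24 ]
0.24 46 [0.5567 0.0368 0.2535] [0.547 0.029 0.241] [0.566 0.042 0.26 ]
0.26 67 [0.5555 0.0343 0.2714] [0.546 0.027 0.261] [0.566 0.043 0.28 ]
0.28 90 [0.5533 0.0339 0.2917] [0.54  0.024 0.28 ] [0.573 0.044 0.3  ]
0.3 125 [0.5517 0.0269 0.3117] [0.537 0.019 0.3  ] [0.573 0.043 0.32 ]
0.32 138 [0.5517 0.0265 0.3294] [0.538 0.017 0.32 ] [0.574 0.044 0.34 ]
0.34 145 [0.5522 0.0259 0.3502] [0.539 0.016 0.34 ] [0.572 0.042 0.36 ]
wrist pred tip px [[317.17515399 211.35086248]] port [[318.4011316 193.4904296]]
0.18 6 [0.5577 0.0443 0.1943] [0.557 0.043 0.191] [0.558 0.045 0.196]
0.2 10 [0.5571 0.0446 0.2052] [0.557 0.043 0.2  ] [0.557 0.046 0.219]
0.24 65 [0.553  0.0449 0.2547] [0.547 0.036 0.248] [0.558 0
[... 317 characters left out ...]
0409 0.3514] [0.538 0.024 0.34 ] [0.556 0.059 0.36 ]
top pred tip px [[195.93989673 199.45234217]] port [[206.66899005 209.34571466]]
0.2 8 [0.5578 0.0425 0.2123] [0.557 0.041 0.202] [0.56  0.045 0.216]
0.22 13 [0.5571 0.0415 0.2315] [0.555 0.04  0.221] [0.561 0.044 0.237]
0.24 22 [0.554  0.0381 0.2547] [0.548 0.035 0.251] [0.564 0.044 0.26 ]
0.26 41 [0.553  0.0392 0.2696] [0.548 0.034 0.261] [0.563 0.044 0.28 ]
0.28 10 [0.5477 0.0405 0.2879] [0.544 0.037 0.28 ] [0.552 0.043 0.298]
0.3 81 [0.5467 0.0301 0.315 ] [0.539 0.025 0.301] [0.573 0.055 0.32 ]
0.32 106 [0.5471 0.0306 0.3301] [0.539 0.024 0.32 ] [0.566 0.044 0.34 ]
0.34 115 [0.546  0.0328 0.3488] [0.539 0.023 0.34 ] [0.561 0.053 0.36 ]
```

View pics/c4.png

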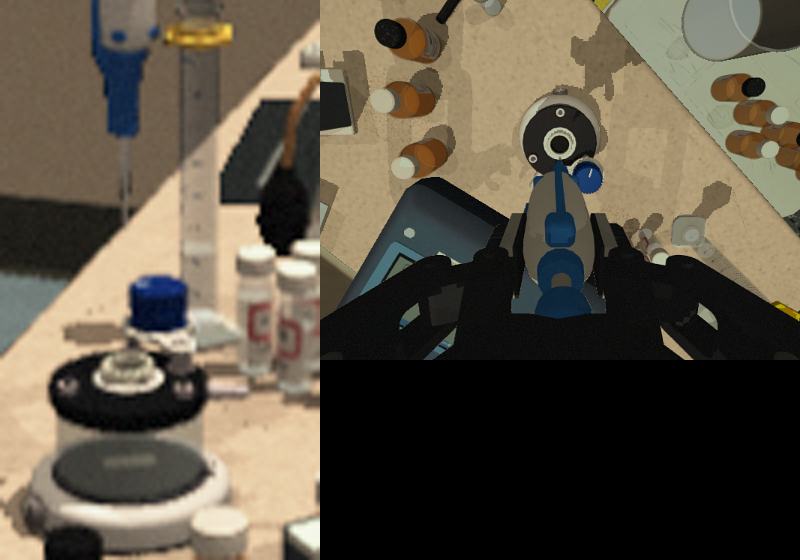

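In the side crop the tip is at (125,232), straight above the port at (128,367). In the wrist view the port is at (560,145) with the cap aside at (588,178). I'll descend most of the way and recheck.

Call:
move_arm([
  [[1,1,-5],0],
  [[1,1,-12],0],
  [[1,1,-21],0],
  [[1,1,-30],0],
  [[1,1,-39],0],
  [[1,1,-47],0],
  [[1,1,-53],0],
  [[1,1,-57],0],
  [[1,1,-60],0],
  [[1,1,-60],0],
  [[1,1,-60],0],
  [[1,1,-60],0],
])

```text
t: 15.25
ee_pos: [0.5611, 0.0441, 0.3034]
ee_rot: [0.001, 1.0, -0.0, 0.001]
force: [0.9, -0.9, -2.0]
grip_width: 0.0307
grasp_force: 49.9
```

Run:
```python
from h import *
s=telemetry.get_state(); print(s["ee_pos"],s["force"],s["t"],s["grip_width"])
T=s["ee_pos"]; c=np.zeros((560,800,3),np.uint8)
for i,(n,w,h) in enumerate([("side",40,56),("top",40,56),("wrist",40,56)]):
    a=cams.grab_frame(n); np.savez(n+"5.npz",**a)
    t=proj(a,T-[0,0,.173])[0]; p=proj(a,[.5605,.044,.102])[0]; W=cloud(a)
    u,v=(p+[0,-8 if n=="side" else 0]).astype(int); u-=20 if n!="wrist" else 40; 
    k=6 if n!="wrist" else 3; ww=266//k; hh=546//k; v-=hh//2
    if n=="wrist": u=int(p[0])-ww//2
    q=a["pixels"][v:v+hh,u:u+ww]; q=cv2.resize(q,None,fx=k,fy=k,interpolation=cv2.INTER_CUBIC); c[:q.shape[0],i*267:i*267+q.shape[1]]=q
    print(n,"tip",t,"port",p,"crop origin",u,v,k)
    d=np.hypot(W[...,0]-T[0],W[...,1]-T[1])
    q=W[(d<.02)&(W[...,2]>.112)&(W[...,2]<.19)]
    if len(q): 
        for z0 in np.arange(.11,.19,.01):
            r=q[(q[:,2]>z0)&(q[:,2]<=z0+.01)]
            if len(r): print(round(z0,2),len(r),r.mean(0).round(4))
cv2.imwrite("pics/c5.png",c)
```

```text
[0.56109863 0.04410875 0.3034265 ] [ 0.85775508 -0.90766244 -2.01860231] 15.25 0.030740170075758955
side tip [311.5081416  199.38970455] port [311.46064636 210.0930733 ] crop origin 291 157 6
0.13 4 [0.5615 0.0448 0.1351]
0.14 8 [0.5604 0.0423 0.1441]
0.15 8 [0.5599 0.041  0.1551]
0.16 7 [0.5599 0.0412 0.1649]
0.17 15 [0.5599 0.0407 0.1756]
0.18 13 [0.5597 0.04   0.1848]
top tip [202.94735557 205.86770626] port [206.4977761  209.34952141] crop origin 186 164 6
0.13 3 [0.56   0.0447 0.1376]
0.14 1 [0.5594 0.0439 0.1464]
0.15 3 [0.5593 0.0436 0.1528]
0.16 5 [0.5593 0.0434 0.1621]
0.17 6 [0.5593 0.0424 0.173 ]
wrist tip [317.35248172 211.07786873] port [317.21248532 203.34028917] crop origin 273 112 3
0.13 6 [0.5592 0.0457 0.1346]
0.14 8 [0.5586 0.0457 0.1446]
0.15 1 [0.5588 0.0474 0.1549]
0.16 4 [0.5581 0.0475 0.1653]
0.18 2 [0.554  0.0483 0.1895]
```

View pics/c5.png

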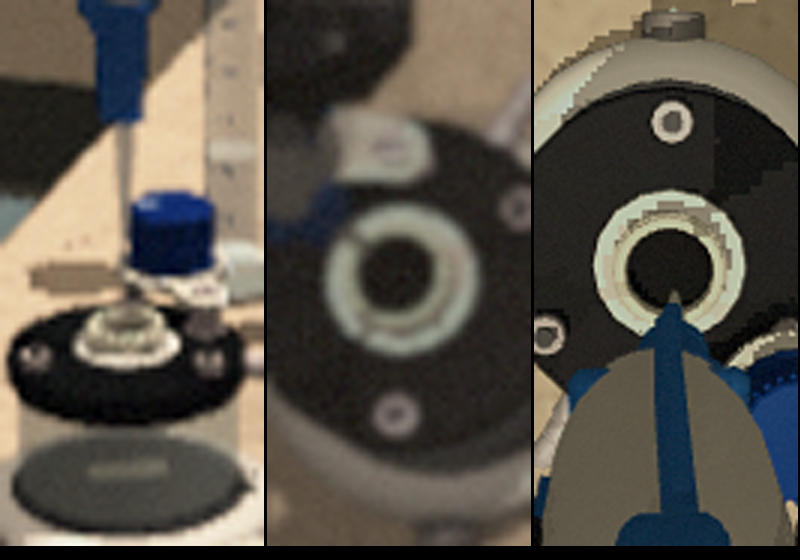

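In the side crop the tip is at (128,285) over the port, and in the wrist view at (674,293), just short of the bore centre at (671,260). In the top view the bore is at (398,270). I'll turn these into offsets.

Run:
```python
from h import *
w,t,s=[dict(np.load(n+"5.npz")) for n in ["wrist","top","side"]]
print("port wrist",ray(w,318.4,198.3,.102),"top",ray(t,207.4,208.6,.102))
for z in (.124,.13): print("tip wrist",ray(w,319.4,209.4,z))
# fit port bore: dark pixels inside the neck in both
for n,f,c in [("wrist",w,(318,200)),("top",t,(207,209))]:
    g=cv2.cvtColor(f["pixels"],cv2.COLOR_BGR2GRAY); r=30 if n=="wrist" else 7
    for dz in (.102,):
        u,v=map(int,c); sub=(g[v-r:v+r+1,u-r:u+r+1]<(45 if n=="wrist" else 75)).astype(np.uint8)
        k,l,st,ce=cv2.connectedComponentsWithStats(sub); L=l[r,r]; print(n,L,st[L],ce[L]+np.array([u-r,v-r]),ray(f,*(ce[L]+np.array([u-r,v-r])),.102))
# side: tip bottom columns & rim
g=cv2.cvtColor(s["pixels"],cv2.COLOR_BGR2GRAY); print(g[176:216,305:320])
for z in (.12,.125,.13): print(z,proj(s,[.5605,.044,z]))
```

```text
port wrist [0.55622802 0.04499795 0.102     ] top [0.56179783 0.04242291 0.102     ]
tip wrist [0.56111329 0.04572217 0.124     ]
tip wrist [0.55986861 0.04569219 0.13      ]
wrist 1 [   0    0   61   61 2295] [317.64836601 200.51154684] [0.55809878 0.04436805 0.102     ]
top 1 [  1   2  13  12 125] [206.912 209.312] [0.56055036 0.04327435 0.102     ]
[[ 31  28  35  42  34  37  43  47  49 101 183 207 208 209 210]
 [ 30  30  29  38  44  80  80  75 120 170 195 210 207 209 208]
 [ 34  30  30  66 127 128 113 118 173 211 211 212 212 212 207]
 [ 21  29  67 149 190 149 130 135 176 212 212 213 213 213 216]
 [ 33  55 127 199 202 150 131 133 176 210 216 215 214 214 215]
 [ 66 142 186 212 204 159 133 133 176 211 211 213 214 215 213]
 [160 200 210 211 206 170 134 137 177 211 213 213 213 213 213]
 [209 215 210 212 206 166 135 136 189 213 210 212 210 212 210]
 [213 212 208 209 205 166 134 143 191 212 213 211 212 210 207]
 [214 207 210 211 203 166 133 142 191 210 210 212 210 212 208]
 [210 211 212 212 203 175 130 145 197 214 209 208 207 208 207]
 [211 211 212 213 207 181 132 148 201 210 210 207 205
[... 1180 characters left out ...]
7  77 137 178 197 183 164]
 [174 162 159 155 143 115  99  91  92  89  89 123 156 157 155]
 [ 71  56  89 107 139 134 130 111 116 131 148 120  36  15  31]
 [ 33 104 175 144 161 154 129 107 108 125 165 169 166  44   8]
 [ 95 190 177 127 119 113 101  97  98  96 103 148 206  91   4]
 [131 213 177 132  97  85  73  71  66  78 116 157 186 116  38]
 [142 182 182 149 148 108 117 135 129 161 158 182 181 175 173]
 [142 141 138 143 176 150 168 165 167 197 160 169 165 192 232]
 [137 108 118 120 132 130 148 136 153 143 117 123 152 187 235]
 [177 120 108 112 116 112 123 146 133 113  94 125 190 206 216]]
0.12 [[311.36534955 203.37496079]]
0.125 [[311.33869202 201.49569221]]
0.13 [[311.31195284 199.61066762]]
```

Call:
move_arm([
  [[-0.5,-1.2,-3],0],
  [[-0.5,-1.2,-6],0],
  [[-0.5,-1.2,-10],0],
  [[-0.5,-1.2,-13],0],
  [[-0.5,-1.2,-15],0],
  [[-0.5,-1.2,-16],0],
  [[-0.5,-1.2,-16],0],
  [[-0.5,-1.2,-16],0],
  [[-0.5,-1.2,-16],0],
  [[-0.5,-1.2,-16],0],
  [[-0.5,-1.2,-16],0],
  [[-0.5,-1.2,-16],0],
])

```text
t: 16.4
ee_pos: [0.5603, 0.0429, 0.2869]
ee_rot: [0.001, 1.0, -0.0, 0.0]
force: [-0.2, -0.1, -1.1]
grip_width: 0.0307
grasp_force: 49.9
```

Run:
```python
from h import *
s=telemetry.get_state(); print(s["ee_pos"],s["force"],s["t"],s["grip_width"])
a=cams.grab_frame("side"); w=cams.grab_frame("wrist"); c=np.zeros((560,800,3),np.uint8)
np.savez("w6.npz",**w); np.savez("s6.npz",**a)
c[:,:400]=cv2.resize(a["pixels"][160:230,286:336],(400,560),interpolation=cv2.INTER_CUBIC)
c[:400,400:]=cv2.resize(w["pixels"][150:250,268:368],(400,400),interpolation=cv2.INTER_CUBIC); cv2.imwrite("pics/c6.png",c)
print(proj(a,[.5605,.044,.102]))
```

```text
[0.56032172 0.04290634 0.28694109] [-0.20182113 -0.13921779 -1.13864375] 16.4 0.03070272659635936
[[311.46064636 210.0930733 ]]
```

View pics/c6.png

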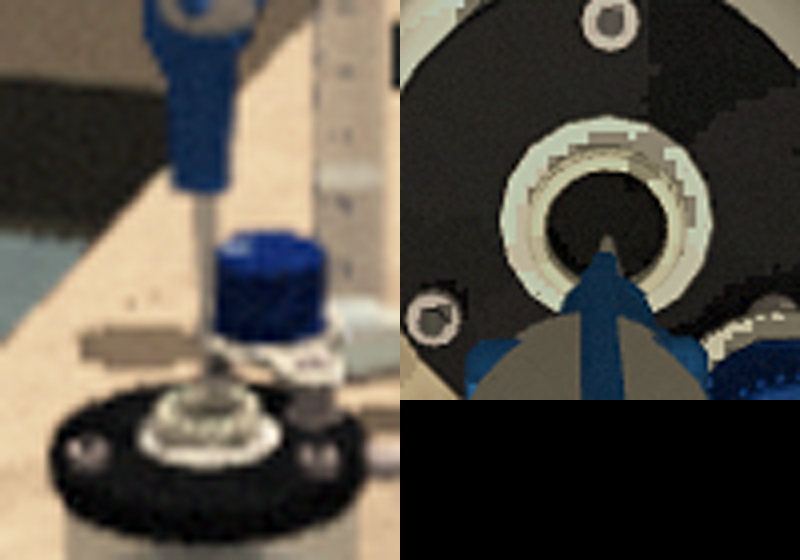

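In the side view the tip at (208,375) is centred about 8 mm above the rim centre (208,397). In the wrist view the tip at (606,238) lies on the bore axis once its height is allowed for. Handing in.

```bash
python3 -c "
from h import *
print(np.abs(telemetry.get_state()['joint_velocities']).max()); print(order.job_done())"
```

```text
0.0013731632510772434
the job is handed in; nothing more can be done
None
```

I unscrewed the cap and swung it aside, then handed in with the pipette held upright and at rest, its tip centred about 8 mm above the open port; the handover call gave no verdict.

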